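# Open the push-and-turn solvent can

### The job

Open the solvent can so that the board brush can be dipped: its red cap is childproof, so press it down firmly, keep pressing while you turn it counter-clockwise (as seen from above) about a quarter turn until it comes free, then lift it off and set it down upright, flat inside the steel drip tray. Work by feel: some 12 N of push is enough, and the thin neck must never be loaded with more than 25 N, so do not lean on it and do not pull on a cap that is still caught. Do not drop the cap, and leave the circuit board, the green brush and the flux bottle where they lie.

Things in the scene. Friction and masses are not known exactly. Their poses are not given: they have to be found in the camera images.
- cap_grip (a point): Centre of the outer shell of the can's childproof cap: red ribbed plastic, 50 mm across, 34 mm high, flat top with pale moulded arrows; foot 17 mm below this point, z its axis, up. 0.1 kg. The shell, all that can be reached, spins freely on a hidden inner cap; four lugs in it must catch a crown of eight on the inner cap, which cannot be seen, to turn it. Grip it round the ribs from above.
- cap_top (a point): Centre of the shell's top. Pressing works against a spring: 2.5 N to start, then 1.2 N per mm, and about 1 mm more in the seal. The lugs meet after 0.5 to 4.5 mm (it differs, unseen), mostly tip to tip; then they drop in (2.5 mm deeper, to the bottom) only while being turned, so follow down. On tips or bottom the push climbs steeply. 11 to 16 N kept up always catches; under 9 N may slip.
- cap_foot (a point): Centre of the shell's foot. The inner cap sits on two bayonet lugs and is free after 0.55 to 0.7 rad counter-clockwise, plus up to 0.8 rad before the lugs catch: 1.5 rad in all is enough, up to 2 does no harm. Let go early, it stays as turned and can be gripped again. Once free, the seal raises it 1.5 mm and it lifts straight up without resistance; still caught, it resists a 5 N pull at once.
- can_neck (a point): Centre of the can's mouth, on its white neck (inside the cap at first), 142 mm above the bench, 2 mm below cap_grip when closed; z up. Neck 31 mm across, 27 mm high. The load on it is the sum of all contact forces of cap on can, sideways ones included (10 N of it is the seal's own while the cap is locked and not pressed); it must stay below 25 N.
- can: The solvent can: rectangular tin, blue-green with a cream label, 56 (x) by 84 (y) by 112 mm high, standing fixed in a dark steel anti-tip bracket screwed to the bench (base plate 110 x 140 x 3 mm), so it neither turns nor lifts. Origin: centre of the plate's underside, z up. The tin's flat top is 115 mm above it, 12 mm below the foot of the closed cap.
- tray_floor (a point): Centre of the floor of the stainless drip tray, a flat rectangular tray fixed to the bench, 150 mm (its x) by 130 mm (its y), floor 2 mm above the bench, rim 7 mm above the bench and 4 mm thick; z up. A cap standing in it has its centre 17 mm above this point.
- board_small: Small green circuit board lying loose on the bench behind the work, 46 by 62 by 11 mm, origin at the centre of its underside. To be left alone.
- brush_1: Green brush lying loose on the bench behind the work, 30 by 85 by 22 mm, origin at the centre of its underside. To be left alone.
- flux_bottle: Grey-white plastic bottle with a red cap, lying loose on its side at the back left, 37 by 98 by 37 mm, origin at the centre of its underside. To be left alone.
Mind the look-alikes: they are no part of the job. Leave any turquoise or yellow look-alike of the part that bears cap_grip alone.

How it is judged:
By the outcome, as a careful person would: the job done as asked, in the order asked, and still so for the second after the job is handed in, with the robot touching nothing.
It also fails if it takes over 58 s, if anything falls off the work surface, if the arm or the gripper's body presses on something with over 40 N, if the wrist force passes 120 N, or if a joint passes its speed limit or range.

### The arm

A 6-joint arm with a two-finger parallel gripper is mounted at the origin on a cart in front of the work surface, level with it; the furniture and walls round the work are solid. World frame = base frame: x ahead of the robot, y to its left, z up, the work surface at z = 0. Lengths are in m, angles in rad, forces in N, time in s.
With the tool pointing down it reaches from about 0.35 to 0.85 m from the base axis. Payload 8.1 kg.
Tool frame: the origin (TCP) lies between the finger pads; the fingertips stand 11 mm ahead of it and the grasp point (between the pads) lies 8 mm behind it; z points along the fingers, y is the line along which they close (so a half turn about z gives the same grasp; the last joint's range is limited). The gripper opens to 85 mm and grips with 20 to 120 N. Pads are 22 mm wide; open, the fingers measure 114 mm over their backs; the gripper's body (76 mm by 85 mm) begins 54 mm behind the grasp point. The pads swing forward as they close: fully open they stand 13 mm farther back than shut.
Start: joints at [-1.429, 0.13, 1.488, -0, 1.523, -0.085], TCP at [0.135, -0.585, 0.242] pointing down, gripper open.
Joint ranges: [-2.96, 2.96], [-0.89, 2.26], [0.02, 2.5], [-1.34, 4.48], [0, 2.73], [-2.66, 2.66]. Speed limits (rad/s): [2.39, 2.39, 2.79, 3.14, 3.14, 3.14].

### API

Orientations are given as a rotation vector (axis times angle).
In Python, from workcell import r gives the robot as it stands. The module is installed in compiled form; this text tells all that it offers.
- The arm moves only by the tool apply_moves, never from a script. Its argument "series" is a list of rows, each a list of 5 numbers: the shift along the tool's x, y, z in m, then the turn about the tool's z in rad, then the gripper command: -1 is shut, 1 is fully open, values between are in proportion. A call has 1 to 8 rows; each row is the pose to reach, as a shift and turn from the pose commanded when the call began, along the tool's axes at that moment; what a row does not reach only later rows make up. A row lasts 1/10 s, in which the tool goes at most 50 mm and 8.59 degrees, less where a joint would pass 70% of its speed; a pose out of reach is approached as far as the arm can. A call with a gripper value outside its range is refused whole. The fingers move at their own pace and stop on an object; "squeeze" is the grip in N (left out, the last holds). Time passes only in rows, so rows that repeat a pose let the fingers close. It gives the time, the measured TCP pose, the force, the opening and the grip force at its end, in the units of the state.
- r.read_state(): the state, without advancing time (a new reading comes with each control period).
- r.grab_frame(name): name is "scene" or "top" or "wrist"; returns a dict with "color" (400x640x3 uint8, red, green, blue), "depth" (400x640 float32, m along the optical axis (not along the pixel's ray), 0 where there is no reading), "fx", "fy", "cx", "cy" (pixels), "view" (4x4, takes a point from world to camera coordinates). Camera axes: x right, y down, z forward; pixel columns grow to the right and rows downward; lengths in m; the calibration is good to about 2 mm. The wrist camera is an equidistant fisheye: a pixel r from the principal point sees the ray r / f radians off the axis. A picture is of the moment at which its call begins.
- r.hand_in(): hands the job in; it is judged then, once.
Trained networks look in the newest picture that a camera, given by its name, has taken for a name from the list of things; names that differ only in an ending like _2 or _b are one class to them, and where a whole thing is asked for, a point or a joint stands for the part that bears it (a point fixed in the world has none). Each returns a list of dicts, best first, with "conf" (0 to 1); they miss things now and then, are a little off and sometimes report something else, mostly with a low value. They report only what shows in the picture. A call takes as long as a camera call. They do not tell look-alikes from the thing itself.
- r.recognise(camera, query): "box" ([left, top, width, height] in pixels, round what is visible of it).
- r.trace(camera, query): "mask" (400x640 bool, what is visible of it) and "box" ([left, top, width, height] in pixels, round what is visible of it).
- r.tip_of(camera, query): "location" ([row, column] in pixels: a listed point, or the origin of a listed thing).
The state is a dict: "time": time; "joints": joint angles; "joint_velocities": joint speeds; "effort": joint torques, N m; "position": TCP position; "tcp_rot": TCP orientation; "ft_force": force on the tool from outside, world axes, zero at the start; "wrist_torque": the same for the moment, N m; "width": finger opening in m; "grip_force": force on a finger pad.
Only numpy, scipy, OpenCV 4.12 (cv2) and the standard library are available. Lean on these libraries where they do the work, as an engineer would, in place of code of your own. Each camera call takes 0.05 s, during which the arm holds its last target. There are 200 camera calls.

## Working session

There is one attempt and no reset: what is moved stays moved. The work goes in short steps, Python scripts to look and compute and a tool call to move; the robot and the scene stay as the last step left them, time stands still between calls to the robot, and variables do not carry over. Pictures are saved under pics/ and viewed, at most 10 in all, crops included, and the job is handed in when it is done.

Besides the shell and the picture viewer there is one more tool, called after "Call:" in YAML: its name, and indented under it one key for each argument. apply_moves: Moves the arm, as the interface text tells. Its arguments: {"type":"object","properties":{"series":{"type":"array","items":{"type":"array","items":{"type":"number"}}},"squeeze":{"type":"number"}},"required":["series"]}

```bash
mkdir -p pics
cat > h.py <<'E'
import numpy as np, cv2
from workcell import r
def w(f,u,v,z=None,d=None):
    """pixel -> world: at depth d, or on plane z (pinhole cams)"""
    T=np.linalg.inv(f["view"]); ray=np.array([(u-f["cx"])/f["fx"],(v-f["cy"])/f["fy"],1.])
    D=T[:3,:3]@ray; o=T[:3,3]
    return o+D*(d if z is None else (z-o[2])/D[2])
def save(n,im,s=1): cv2.imwrite(n,cv2.resize(im[:,:,::-1],None,fx=s,fy=s))
E
python3 - <<'E'
from h import *
s=r.read_state();print(s)
fs={}
for c in("scene","top"):
    f=fs[c]=r.grab_frame(c);print(c,np.round(np.linalg.inv(f["view"])[:3,3],3))
    for q in("cap_grip","cap_top","can_neck","tray_floor"):
        for a in r.tip_of(c,q)[:4]:
            v,u=a["location"];d=f["depth"][int(v),int(u)];print(c,q,round(a["conf"],2),int(u),int(v),np.round(w(f,u,v,d=d),3))
    for q in("cap_grip","can"):
        print(q,[(round(a["conf"],2),np.round(a["box"])) for a in r.recognise(c,q)])
save("pics/a.png",np.vstack([fs["scene"]["color"],fs["top"]["color"]]),.75)
E
```

```text
{'time': 0.0, 'joints': array([-1.42943936e+00,  1.31181369e-01,  1.48930594e+00,  1.21813850e-05,
        1.52296562e+00, -8.54202995e-02]), 'joint_velocities': array([-1.73174167e-03,  1.24978158e-03,  3.80501540e-04, -2.56347848e-04,
        3.40358609e-04,  4.67085386e-05]), 'effort': array([ 8.20535824e-04, -5.69390631e+01, -5.00555491e+01, -7.38470499e-05,
        1.48700445e-02,  9.73774448e-07]), 'position': array([ 0.13484228, -0.58410791,  0.24121769]), 'tcp_rot': array([-3.11957075e+00, -3.55246705e-01,  6.25745348e-05]), 'ft_force': array([ 0.58150834, -0.37265684,  0.74422239]), 'wrist_torque': array([-0.02997154,  0.0026785 , -0.03519395]), 'grip_force': 0.0, 'width': 0.08526788517472116}
scene [-0.089  0.518  0.747]
scene cap_grip 0.98 399 247 [ 0.391 -0.107  0.033]
scene cap_grip 0.77 370 163 [ 0.523 -0.136  0.161]
scene cap_grip 0.68 303 224 [0.574 0.006 0.033]
scene cap_top 0.94 400 240 [ 0.402 -0.121  0.037]
scene cap_top 0.87 304 219 [ 0.586 -0.006  0.035]
scene cap_top 0.76 370 160 [ 0.532 -0.143  0.161]
scene cap_top 0.7 366 218 [ 0.508 -0.123  0.027]
scene can_
[... 211 characters left out ...]
, 153.,  23.,  30.])), (0.64, array([389., 234.,  26.,  28.]))]
can [(0.97, array([332., 169.,  71.,  70.]))]
top [0.383 0.014 0.94 ]
top cap_grip 0.95 401 202 [ 0.529 -0.145  0.161]
top cap_grip 0.81 380 269 [ 0.405 -0.123  0.032]
top cap_grip 0.68 328 188 [ 0.582 -0.008  0.034]
top cap_top 0.72 405 200 [ 0.533 -0.152  0.161]
top cap_top 0.71 380 267 [ 0.41  -0.123  0.034]
top cap_top 0.64 329 186 [ 0.587 -0.01   0.031]
top can_neck 0.75 403 196 [ 0.541 -0.148  0.161]
top tray_floor 0.79 251 238 [0.471 0.164 0.005]
cap_grip [(0.82, array([369., 259.,  26.,  22.])), (0.73, array([320., 178.,  16.,  24.])), (0.58, array([386., 189.,  32.,  27.]))]
can [(0.77, array([353., 180.,  72.,  63.]))]
```

View pics/a.png

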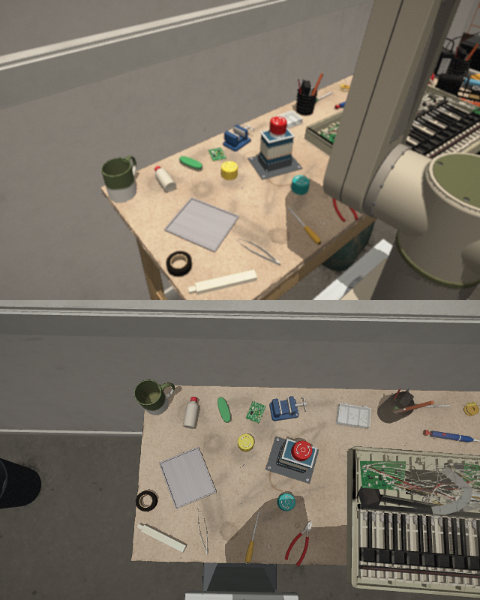

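The scene picture shows the tin with a red cap on top. There are three candidates in the top view: red on the can at about (401,202), turquoise at (380,268) and yellow at (328,188). Only the red one fits, being red and seated on the can with its top at z=0.161. I'll confirm it in a crop and measure it.

Run:
```python
from h import *
f=r.grab_frame("top")
save("pics/b.png",f["color"][130:300,200:440],3)
c=f["color"].astype(int); d=f["depth"]
P=np.stack([w(f,u,v,d=1) for v in (0,) for u in (0,)])
vv,uu=np.mgrid[0:400,0:640]
T=np.linalg.inv(f["view"]);X=np.stack([(uu-f["cx"])/f["fx"]*d,(vv-f["cy"])/f["fy"]*d,d],-1)@T[:3,:3].T+T[:3,3]
roi=(uu>370)&(uu<440)&(vv>170)&(vv<235)
m=roi&(X[...,2]>.154)
print("top pts",m.sum(),np.median(X[m],0),X[m].min(0),X[m].max(0))
(cc,rad)=cv2.minEnclosingCircle(np.argwhere(m)[:,::-1].astype(np.float32));print(cc,rad,w(f,*cc,z=.161))
for a in r.trace("top","cap_grip"):
    k=a["mask"];print(a["conf"],a["box"],X[k].mean(0))
t=r.trace("top","tray_floor")
for a in t[:1]:
    k=a["mask"];R=cv2.minAreaRect(np.argwhere(k)[:,::-1].astype(np.float32));print(a["conf"],R,w(f,*R[0],z=.005),[np.round(w(f,*p,z=.007),3) for p in cv2.boxPoints(R)])
s=r.grab_frame("scene");c=s["color"].astype(int)
vv,uu=np.mgrid[0:400,0:640]
m2=(c[...,0]>2*c[...,1])&(c[...,0]>90)&(uu>350)&(uu<395)&(vv>140)&(vv<190)
T=np.linalg.inv(s["view"]);d=s["depth"];X=np.stack([(uu-s["cx"])/s["fx"]*d,(vv-s["cy"])/s["fy"]*d,d],-1)@T[:3,:3].T+T[:3,3]
Q=X[m2&(X[...,2]>.12)&(X[...,2]<.157)];A=np.c_[Q[:,:2],np.ones(len(Q))]
b=np.linalg.lstsq(A,(Q[:,:2]**2).sum(1),rcond=None)[0];print("scene side circle",len(Q),b[:2]/2,np.sqrt(b[2]+(b[:2]**2).sum()/4))
Q=X[m2&(X[...,2]>.158)];print("scene top",len(Q),Q.min(0),Q.max(0),(Q.min(0)+Q.max(0))/2)
```

```text
top pts 536 [ 0.5337539  -0.14735304  0.16183132] [ 0.38296997 -0.17158915  0.15415808] [0.5586742  0.01388026 0.93957828]
(403.5, 205.0) 39.32248306274414 [ 0.52452345 -0.14862964  0.161     ]
0.96 [368.6, 260.0, 28.2, 21.2] [ 0.40622647 -0.12499436  0.0341017 ]
0.81 [388.5, 189.8, 30.1, 26.7] [ 0.53214903 -0.14555512  0.16046341]
0.73 [316.8, 179.1, 19.2, 24.5] [ 0.57888286 -0.00526036  0.03248964]
0.65 ((249.30699157714844, 237.01104736328125), (66.80189514160156, 60.7952995300293), 67.28559112548828) [0.47272511 0.16907624 0.005     ] [array([0.514, 0.264, 0.007]), array([0.571, 0.139, 0.007]), array([0.432, 0.075, 0.007]), array([0.378, 0.197, 0.007])]
scene side circle 224 [ 0.53136972 -0.1453218 ] 0.022244267525440866
scene top 173 [-0.08858953 -0.16645857  0.15806292] [0.55464777 0.51843516 0.74682634] [0.23302912 0.1759883  0.45244463]
```

View pics/b.png

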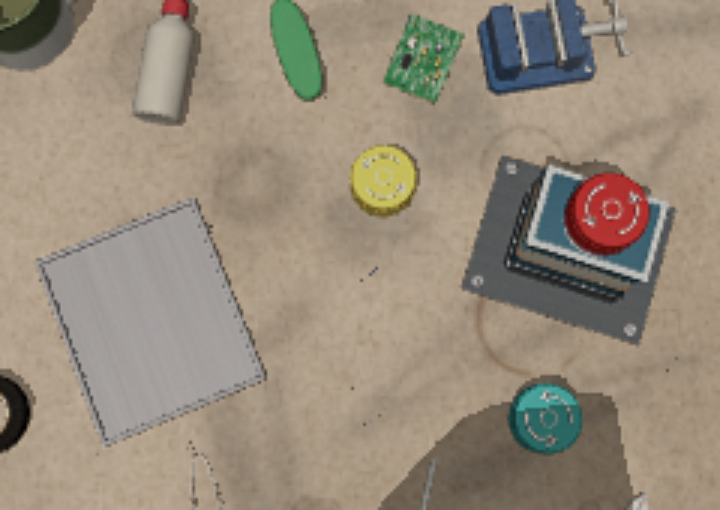

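The crop confirms it: the red cap sits on the can at crop (611,210), i.e. full (404,200). The tray centre is near full (250,237), and the look-alikes are yellow (384,180) and turquoise (546,418) in the crop. Next I refine the cap centre and compute the approach.

```bash
cat >> h.py <<'E'
from scipy.spatial.transform import Rotation as Ro
def cloud(f):
    d=f["depth"];v,u=np.mgrid[0:400,0:640];T=np.linalg.inv(f["view"])
    return np.stack([(u-f["cx"])/f["fx"]*d,(v-f["cy"])/f["fy"]*d,d],-1)@T[:3,:3].T+T[:3,3]
def tool(target,s=None):
    s=s or r.read_state();R=Ro.from_rotvec(s["tcp_rot"]).as_matrix()
    return R.T@(np.array(target)-s["position"]),R
E
python3 - <<'E'
from h import *
for n,(u0,u1,v0,v1) in {"top":(375,430,175,230),"scene":(350,395,140,190)}.items():
    f=r.grab_frame(n);X=cloud(f);c=f["color"].astype(int);m=np.zeros((400,640),bool);m[v0:v1,u0:u1]=1
    m&=(c[...,0]>1.8*c[...,1])|(np.abs(X[...,2]-.161)<.004)
    m&=(X[...,2]>.1595)&(X[...,2]<.166)
    Q=X[m];h=cv2.minEnclosingCircle(Q[:,:2].astype(np.float32));print(n,m.sum(),Q.mean(0),h)
d,R=tool([.533,-.147,.24]);print(d,R.round(3))
E
```

```text
top 471 [ 0.53458431 -0.14804607  0.16186277] ((0.534963071346283, -0.14802643656730652), 0.024684201925992966)
scene 209 [ 0.53126997 -0.14559153  0.16145992] ((0.5321536660194397, -0.146077960729599), 0.025455612689256668)
[ 0.48627287 -0.33691903  0.00232457] [[ 0.974  0.225  0.   ]
 [ 0.225 -0.974  0.   ]
 [ 0.    -0.    -1.   ]]
```

Call:
apply_moves:
  series:
    - [0.486,-0.337,-0.01,0,1]
    - [0.486,-0.337,-0.01,0,1]
    - [0.486,-0.337,-0.01,0,1]
    - [0.486,-0.337,-0.01,0,1]
    - [0.486,-0.337,-0.01,0,1]
    - [0.486,-0.337,-0.01,0,1]
    - [0.486,-0.337,-0.01,0,1]
    - [0.486,-0.337,-0.01,0,1]
  squeeze: 20

```text
time: 1.8
position: [0.405, -0.287, 0.2494]
tcp_rot: [3.121, 0.355, 0.001]
ft_force: [1.8, -0.3, -0.9]
width: 0.0854
grip_force: 0.0
```

Call:
apply_moves:
  series:
    - [0.156,-0.107,0,0,1]
    - [0.156,-0.107,0,0,1]
    - [0.156,-0.107,0,0,1]
    - [0.156,-0.107,0,0,1]
    - [0.156,-0.107,0,0,1]
    - [0.156,-0.107,0,0,1]

```text
time: 2.4
position: [0.5322, -0.1485, 0.2488]
tcp_rot: [3.121, 0.359, -0.001]
ft_force: [-0.7, -0.3, -0.1]
width: 0.0854
grip_force: 0.0
```

Run:
```python
from h import *
f=r.grab_frame("wrist");s=r.read_state();print(s["position"],s["tcp_rot"],s["ft_force"],s["joints"],tool([.5335,-.147,.24])[0],r.recognise("wrist","cap_grip"),r.tip_of("wrist","cap_top"))
save("pics/c.png",f["color"]); print({k:f[k] for k in("fx","fy","cx","cy","view")})
# fisheye cap: project cap circle hypothesised by fitting
c=f["color"].astype(int);m=((c[...,0]>1.8*c[...,1])&(c[...,0]>1.8*c[...,2])&(c[...,0]>70)).astype(np.uint8)
n,l,st,ce=cv2.connectedComponentsWithStats(m);print(st[1:][st[1:,4]>200],ce[1:][st[1:,4]>200])
```

```text
[ 0.53168954 -0.14937458  0.24889112] [ 3.12108418e+00  3.56683467e-01 -9.88953117e-04] [-0.5583462  -0.20020214 -0.24521307] [-3.66426691e-01 -7.87780974e-04  1.61308842e+00 -4.62600679e-04
  1.52976118e+00  9.76812214e-01] [ 0.00230528 -0.00190595  0.0088894 ] [{'box': [281.6, 163.6, 67.7, 72.7], 'conf': 0.79}, {'box': [186.2, 80.5, 47.4, 47.3], 'conf': 0.74}, {'box': [264.2, 237.6, 34.1, 43.7], 'conf': 0.71}] [{'location': [202.3, 319.4], 'conf': 0.97}, {'location': [264.5, 276.5], 'conf': 0.82}, {'location': [106.3, 205.6], 'conf': 0.57}]
{'fx': 309.70691628693146, 'fy': 309.70691628693146, 'cx': 317.84395498817787, 'cy': 198.87616617781015, 'view': array([[ 0.2274753 , -0.97378296,  0.00131743, -0.26573318],
       [-0.9306651 , -0.21700447,  0.29457008,  0.42328915],
       [-0.28656144, -0.06823351, -0.95562897,  0.52669484],
       [ 0.        ,  0.        ,  0.        ,  1.        ]])}
[[ 568  123   67   35  319]
 [ 286  166   65   69 2840]] [[604.38871473 141.67398119]
 [318.225      199.08908451]]
```

View pics/c.png

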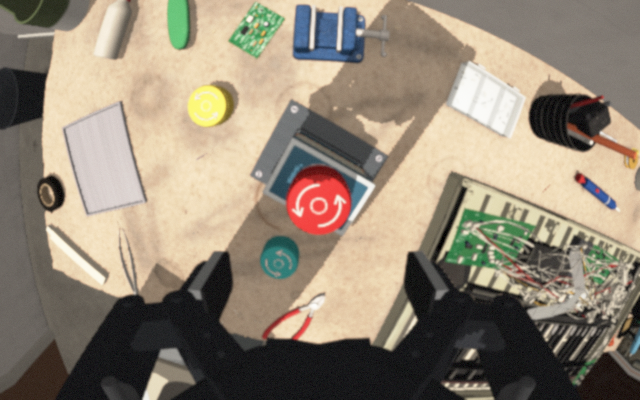

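The wrist view shows the red cap with its arrow ring centred near (319,206), midway between the fingers, whose tips are near columns 230 and 408. I work out the centre from this.

```bash
cat >> h.py <<'E'
def wf(f,u,v,z):
    a=np.array([u-f["cx"],v-f["cy"]]);q=np.hypot(*a);th=q/f["fx"];ray=np.r_[a/max(q,1e-9)*np.sin(th),np.cos(th)]
    T=np.linalg.inv(f["view"]);D=T[:3,:3]@ray;o=T[:3,3];return o+D*(z-o[2])/D[2]
E
python3 - <<'E'
from h import *
f=r.grab_frame("wrist");c=f["color"].astype(int);v,u=np.mgrid[0:400,0:640]
m=(c[...,1]>110)&(c[...,2]>100)&(np.hypot(u-319,v-205)<24)
Q=np.argwhere(m)[:,::-1];h=cv2.minEnclosingCircle(Q.astype(np.float32));print(m.sum(),h,Q.mean(0),wf(f,*h[0],.161))
# whole top disc by depth (z from range plane)
s=r.read_state();p=wf(f,*h[0],.161);print(s["position"],tool([p[0],p[1],s["position"][2]],s)[0])
E
```

```text
572 ((318.96875, 204.90625), 23.7766056060791) [319.88286713 204.64685315] [ 0.53468395 -0.15018996  0.161     ]
[ 0.53128475 -0.1504114   0.24916456] [ 3.36285134e-03  5.43002325e-04 -7.65888080e-08]
```

Call:
apply_moves:
  series:
    - [0.003,0,0.04,0,1]
    - [0.003,0,0.07,0,1]
    - [0.003,0,0.09,0,1]
    - [0.003,0,0.1,0,1]
    - [0.003,0,0.11,0,1]
    - [0.003,0,0.11,0,1]
    - [0.003,0,0.11,0,1]

```text
time: 3.3
position: [0.5353, -0.1491, 0.1401]
tcp_rot: [3.121, 0.355, 0.002]
ft_force: [0.1, 1.4, 0.6]
width: 0.0852
grip_force: 0.0
```

Run:
```python
from h import *
f=r.grab_frame("wrist");s=r.read_state();print(s["position"],s["ft_force"],s["tcp_rot"],tool([.5345,-.149,.138],s)[0])
save("pics/d.png",f["color"][100:400,140:500],2)
```

```text
[ 0.53555122 -0.14909873  0.14045726] [-0.12830345 -0.57757608  0.73274958] [3.12050942e+00 3.55044158e-01 2.88182881e-03] [-0.00100638 -0.00033518  0.00245515]
```

View pics/d.png

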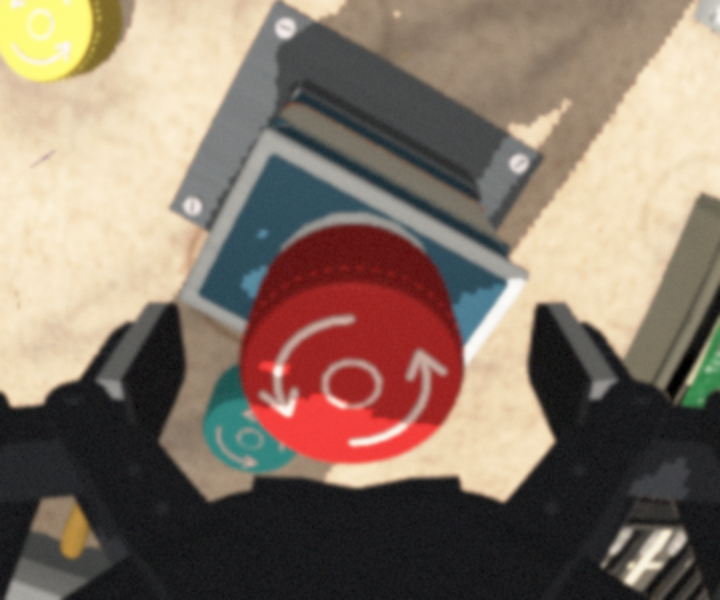

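The crop shows the cap (ring centre at (352,384)) between the open fingers, about 0.7 mm to the left of their middle. I correct for that and close gently.

Call:
apply_moves:
  series:
    - [0,-0.0007,0.002,0,1]
    - [0,-0.0007,0.002,0,0.3]
    - [0,-0.0007,0.002,0,0.3]
    - [0,-0.0007,0.002,0,0.3]
    - [0,-0.0007,0.002,0,0.22]
  squeeze: 20

```text
time: 3.85
position: [0.5347, -0.148, 0.1371]
tcp_rot: [3.121, 0.356, 0.0]
ft_force: [0.3, 0.1, 0.2]
width: 0.0526
grip_force: 0.0
```

Call:
apply_moves:
  series:
    - [0,0,0,0,0.1]
    - [0,0,0,0,0.1]

```text
time: 4.05
position: [0.5347, -0.148, 0.1373]
tcp_rot: [3.121, 0.355, 0.0]
ft_force: [0.0, -0.5, 2.5]
width: 0.0501
grip_force: 22.0
```

Call:
apply_moves:
  series:
    - [0,0,0,0,-0.2]
    - [0,0,0,0,-0.2]
    - [0,0,0.001,0,-0.2]
    - [0,0,0.001,0,-0.2]
  squeeze: 50

```text
time: 4.45
position: [0.5347, -0.148, 0.1361]
tcp_rot: [3.121, 0.355, 0.0]
ft_force: [-0.4, 0.8, 3.5]
width: 0.0492
grip_force: 52.2
```

Call:
apply_moves:
  series:
    - [0,0,0.0005,0,-0.2]
    - [0,0,0.001,0,-0.2]

```text
time: 4.65
position: [0.5348, -0.148, 0.1352]
tcp_rot: [3.121, 0.355, 0.0]
ft_force: [-2.0, 0.5, 5.1]
width: 0.0493
grip_force: 52.3
```

Call:
apply_moves:
  series:
    - [0,0,0.0005,0,-0.2]
    - [0,0,0.001,0,-0.2]

```text
time: 4.85
position: [0.5347, -0.148, 0.1342]
tcp_rot: [3.121, 0.356, 0.0]
ft_force: [-1.4, 0.4, 4.9]
width: 0.0493
grip_force: 52.3
```

Call:
apply_moves:
  series:
    - [0,0,0.0005,0,-0.2]

```text
time: 4.95
position: [0.5347, -0.148, 0.1337]
tcp_rot: [3.121, 0.356, 0.0]
ft_force: [-1.2, 0.5, 4.8]
width: 0.0494
grip_force: 52.4
```

Call:
apply_moves:
  series:
    - [0,0,0.0005,0,-0.2]

```text
time: 5.05
position: [0.5348, -0.148, 0.1333]
tcp_rot: [3.121, 0.355, 0.0]
ft_force: [-1.7, 0.7, 5.7]
width: 0.0493
grip_force: 52.4
```

Call:
apply_moves:
  series:
    - [0,0,0.0005,0,-0.2]

```text
time: 5.15
position: [0.5348, -0.148, 0.1328]
tcp_rot: [3.121, 0.356, 0.0]
ft_force: [-1.6, 0.6, 5.4]
width: 0.0486
grip_force: 52.4
```

Call:
apply_moves:
  series:
    - [0,0,0.0004,0,-0.2]

```text
time: 5.25
position: [0.5348, -0.148, 0.1324]
tcp_rot: [3.121, 0.356, 0.0]
ft_force: [-2.5, 0.6, 7.3]
width: 0.0494
grip_force: 52.5
```

Call:
apply_moves:
  series:
    - [0,0,0.0004,0,-0.2]

```text
time: 5.35
position: [0.5348, -0.148, 0.1321]
tcp_rot: [3.121, 0.355, 0.0]
ft_force: [-2.2, 0.5, 6.9]
width: 0.0494
grip_force: 52.5
```

Call:
apply_moves:
  series:
    - [0,0,0.0004,0,-0.2]

```text
time: 5.45
position: [0.5348, -0.148, 0.1317]
tcp_rot: [3.121, 0.355, 0.0]
ft_force: [-2.7, 1.1, 8.8]
width: 0.049
grip_force: 52.6
```

Call:
apply_moves:
  series:
    - [0,0,0.0003,0,-0.2]

```text
time: 5.55
position: [0.5348, -0.148, 0.1315]
tcp_rot: [3.121, 0.355, 0.0]
ft_force: [-2.9, 1.4, 8.2]
width: 0.049
grip_force: 52.6
```

Call:
apply_moves:
  series:
    - [0,0,0.0003,0,-0.2]

```text
time: 5.65
position: [0.5348, -0.148, 0.1312]
tcp_rot: [3.121, 0.356, 0.0]
ft_force: [-3.0, 0.3, 8.6]
width: 0.0493
grip_force: 52.6
```

Call:
apply_moves:
  series:
    - [-0.0002,0,0.0004,0,-0.2]

```text
time: 5.75
position: [0.5348, -0.1481, 0.131]
tcp_rot: [3.121, 0.356, 0.001]
ft_force: [-3.3, 0.8, 9.2]
width: 0.0492
grip_force: 52.7
```

Call:
apply_moves:
  series:
    - [-0.0002,0,0.0003,0,-0.2]

```text
time: 5.85
position: [0.5347, -0.1481, 0.1308]
tcp_rot: [3.121, 0.356, 0.002]
ft_force: [-2.1, 1.4, 8.3]
width: 0.0491
grip_force: 52.7
```

Call:
apply_moves:
  series:
    - [0,0,0.0003,0,-0.2]

```text
time: 5.95
position: [0.5348, -0.1481, 0.1306]
tcp_rot: [3.121, 0.356, 0.002]
ft_force: [-2.1, 2.2, 8.8]
width: 0.0492
grip_force: 52.7
```

Call:
apply_moves:
  series:
    - [0,0,0.0004,0,-0.2]

```text
time: 6.05
position: [0.5348, -0.148, 0.1302]
tcp_rot: [3.121, 0.356, 0.002]
ft_force: [-1.3, 1.6, 8.6]
width: 0.0493
grip_force: 52.8
```

Call:
apply_moves:
  series:
    - [0,0,0.0004,0,-0.2]

```text
time: 6.15
position: [0.5348, -0.1481, 0.1301]
tcp_rot: [3.121, 0.356, 0.002]
ft_force: [-3.5, 3.1, 13.8]
width: 0.0493
grip_force: 53.2
```

Call:
apply_moves:
  series:
    - [0,0,0.0004,0,-0.2]

```text
time: 6.25
position: [0.5348, -0.1481, 0.13]
tcp_rot: [3.121, 0.356, 0.002]
ft_force: [-5.1, 3.0, 16.3]
width: 0.0491
grip_force: 53.5
```

Call:
apply_moves:
  series:
    - [-0.0005,-0.0004,-0.0003,0,-0.2]

```text
time: 6.35
position: [0.5347, -0.148, 0.1303]
tcp_rot: [3.12, 0.356, 0.004]
ft_force: [0.6, -0.6, 8.5]
width: 0.0492
grip_force: 52.9
```

Call:
apply_moves:
  series:
    - [0,0,0,-0.03,-0.2]
    - [0,0,0,-0.06,-0.2]

```text
time: 6.55
position: [0.5347, -0.148, 0.1302]
tcp_rot: [3.108, 0.451, 0.004]
ft_force: [-1.1, 1.1, 8.9]
width: 0.0493
grip_force: 52.9
```

Call:
apply_moves:
  series:
    - [0,0,0.0003,-0.03,-0.2]

```text
time: 6.65
position: [0.5348, -0.1481, 0.1301]
tcp_rot: [3.101, 0.497, 0.004]
ft_force: [-2.1, 0.7, 12.7]
width: 0.0493
grip_force: 53.2
```

Call:
apply_moves:
  series:
    - [0,0,0.0001,-0.05,-0.2]

```text
time: 6.75
position: [0.5348, -0.1481, 0.1301]
tcp_rot: [3.087, 0.575, 0.004]
ft_force: [-1.9, 1.5, 12.6]
width: 0.0492
grip_force: 53.2
```

Call:
apply_moves:
  series:
    - [0,0,0,-0.05,-0.2]

```text
time: 6.85
position: [0.5349, -0.1481, 0.1301]
tcp_rot: [3.072, 0.653, 0.004]
ft_force: [-0.9, 1.0, 11.8]
width: 0.0492
grip_force: 53.1
```

Push is steady at 12 N. I keep turning and follow down when it drops.

Call:
apply_moves:
  series:
    - [0,0,0,-0.05,-0.2]
    - [0,0,0,-0.1,-0.2]

```text
time: 7.05
position: [0.535, -0.1482, 0.1301]
tcp_rot: [3.035, 0.805, 0.004]
ft_force: [-0.8, 0.1, 10.7]
width: 0.049
grip_force: 53.0
```

Call:
apply_moves:
  series:
    - [0,0,0,-0.05,-0.2]
    - [0,0,0,-0.1,-0.2]

```text
time: 7.25
position: [0.5351, -0.1483, 0.1302]
tcp_rot: [2.99, 0.956, 0.004]
ft_force: [-0.0, 0.9, 11.0]
width: 0.0492
grip_force: 53.0
```

Call:
apply_moves:
  series:
    - [0,0,0.0001,-0.05,-0.2]
    - [0,0,0.0001,-0.1,-0.2]

```text
time: 7.45
position: [0.5351, -0.1483, 0.1301]
tcp_rot: [2.939, 1.104, 0.005]
ft_force: [-0.5, 0.5, 10.7]
width: 0.0493
grip_force: 53.1
```

```bash
python3 -c "
from h import *
s=r.read_state();print(s['wrist_torque'],s['ft_force'],s['joints'])"
```

```text
[ 0.06422272  0.02973786 -0.06600447] [-0.53050292  0.51013132 10.68830125] [-3.62754011e-01  8.86097280e-02  1.74223840e+00  1.50769666e-04
  1.30698455e+00  4.89236380e-01]
```

Call:
apply_moves:
  series:
    - [0,0,0.0002,-0.05,-0.2]
    - [0,0,0.0002,-0.1,-0.2]

```text
time: 7.65
position: [0.5353, -0.1483, 0.1301]
tcp_rot: [2.879, 1.249, 0.005]
ft_force: [-0.1, 0.4, 11.3]
width: 0.049
grip_force: 53.2
```

Call:
apply_moves:
  series:
    - [0,0,0,-0.05,-0.2]
    - [0,0,0,-0.1,-0.2]

```text
time: 7.85
position: [0.5353, -0.1484, 0.1302]
tcp_rot: [2.813, 1.392, 0.005]
ft_force: [-0.3, 0.0, 12.2]
width: 0.0489
grip_force: 53.1
```

Call:
apply_moves:
  series:
    - [0,0,0,-0.05,-0.2]
    - [0,0,0,-0.1,-0.2]

```text
time: 8.05
position: [0.5353, -0.1484, 0.1301]
tcp_rot: [2.74, 1.53, 0.004]
ft_force: [-0.6, 0.5, 11.7]
width: 0.0489
grip_force: 53.1
```

```bash
python3 -c "
from h import *
s=r.read_state();print(s['wrist_torque'],s['ft_force'],s['joints'])"
```

```text
[ 0.09279556  0.05048822 -0.09242606] [-0.60635112  0.52930739 11.71791365] [-3.62741510e-01  8.87245849e-02  1.74213911e+00  1.47638935e-04
  1.30656589e+00  1.89244272e-01]
```

Call:
apply_moves:
  series:
    - [0,0,0,-0.06,-0.2]
    - [0,0,0,-0.12,-0.2]
    - [0,0,0,-0.18,-0.2]

```text
time: 8.35
position: [0.5353, -0.1483, 0.1302]
tcp_rot: [2.591, 1.771, 0.004]
ft_force: [-1.0, -0.3, 12.7]
width: 0.049
grip_force: 53.1
```

Call:
apply_moves:
  series:
    - [0,0,0.0001,-0.06,-0.2]
    - [0,0,0.0001,-0.12,-0.2]
    - [0,0,0.0001,-0.18,-0.2]

```text
time: 8.65
position: [0.5354, -0.1484, 0.1301]
tcp_rot: [2.421, 1.996, 0.004]
ft_force: [0.1, 0.3, 12.9]
width: 0.0495
grip_force: 53.2
```

Call:
apply_moves:
  series:
    - [0,0,0,-0.06,-0.2]
    - [0,0,0,-0.12,-0.2]
    - [0,0,0,-0.18,-0.2]

```text
time: 8.95
position: [0.5354, -0.1484, 0.1301]
tcp_rot: [2.232, 2.206, 0.003]
ft_force: [-0.5, 0.9, 12.2]
width: 0.0489
grip_force: 53.2
```

Run:
```python
from h import *
s=r.read_state();print(s['wrist_torque'],s['ft_force'],s['joints'],s['position'])
f=r.grab_frame("top");X=cloud(f);v,u=np.mgrid[0:400,0:640];m=(u>375)&(u<430)&(v>175)&(v<230)&(X[...,2]>.14)&(X[...,2]<.17);c=f["color"].astype(int);m&=c[...,0]>1.8*c[...,1];print(m.sum(),np.median(X[m],0))
a=r.grab_frame("wrist")["color"][60:400,140:500];save("pics/e.png",np.hstack([a,cv2.resize(f["color"][150:250,350:450],(340,340))]),1.1)
```

```text
[ 0.04466625  0.00821742 -0.079429  ] [-0.45599587  0.87625875 12.19100884] [-3.62750058e-01  8.87220026e-02  1.74211887e+00  1.54432037e-04
  1.30636275e+00 -3.51173962e-01] [ 0.53539855 -0.14838808  0.13013055]
0 [nan nan nan]
  return _methods._mean(a, axis=axis, dtype=dtype,
  ret = um.true_divide(
```

View pics/e.png

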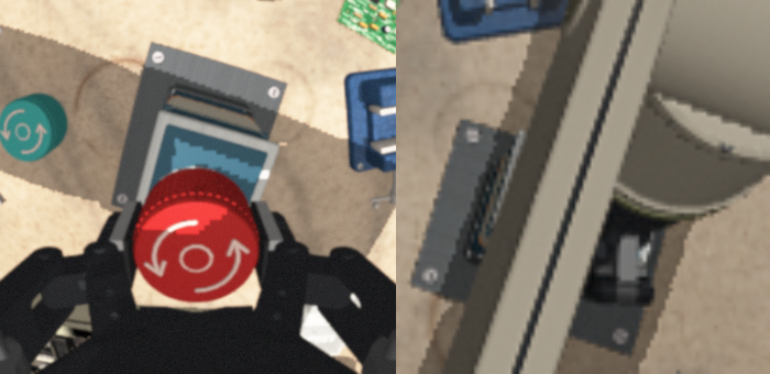

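The picture shows the arrows in the same position relative to the fingers as before, ring at (196,259), so the cap turns with the grip. I finish the turn.

Call:
apply_moves:
  series:
    - [0,0,0,-0.06,-0.2]
    - [0,0,0,-0.12,-0.2]
    - [0,0,0,-0.18,-0.2]

```text
time: 9.35
position: [0.5354, -0.1484, 0.1301]
tcp_rot: [2.024, 2.397, 0.002]
ft_force: [-0.3, 0.1, 12.1]
width: 0.0491
grip_force: 53.2
```

Call:
apply_moves:
  series:
    - [0,0,0,-0.06,-0.2]
    - [0,0,0,-0.12,-0.2]
    - [0,0,0,-0.18,-0.2]

```text
time: 9.65
position: [0.5354, -0.1484, 0.1301]
tcp_rot: [1.8, 2.569, 0.002]
ft_force: [-0.1, -0.2, 12.4]
width: 0.049
grip_force: 53.1
```

Run:
```python
from h import *
s=r.read_state();print(s['wrist_torque'],s['ft_force'],s['joints'],s['position'])
```

```text
[ 0.03601743  0.07084345 -0.03309385] [-0.13661508 -0.19924359 12.36199051] [-3.62732398e-01  8.86887530e-02  1.74213370e+00  9.98744878e-05
  1.30634877e+00 -7.11141250e-01] [ 0.53539732 -0.14839709  0.13014124]
```

Call:
apply_moves:
  series:
    - [0,0,-0.001,0,-0.2]
    - [0,0,-0.002,0,-0.2]
    - [0,0,-0.002,0,-0.2]

```text
time: 9.95
position: [0.5353, -0.1484, 0.1316]
tcp_rot: [1.804, 2.567, 0.002]
ft_force: [2.7, -0.8, 7.6]
width: 0.0492
grip_force: 52.7
```

Call:
apply_moves:
  series:
    - [0,0,-0.001,0,-0.2]
    - [0,0,-0.002,0,-0.2]
    - [0,0,-0.002,0,-0.2]

```text
time: 10.25
position: [0.5353, -0.1483, 0.1334]
tcp_rot: [1.804, 2.567, 0.002]
ft_force: [3.5, -1.8, 6.2]
width: 0.0489
grip_force: 52.7
```

Call:
apply_moves:
  series:
    - [0,0,-0.001,0,-0.2]
    - [0,0,-0.0015,0,-0.2]

```text
time: 10.45
position: [0.5351, -0.1483, 0.1347]
tcp_rot: [1.804, 2.568, 0.002]
ft_force: [1.5, -0.7, 4.5]
width: 0.0493
grip_force: 52.6
```

Call:
apply_moves:
  series:
    - [0,0,-0.001,0,-0.2]
    - [0,0,-0.0015,0,-0.2]

```text
time: 10.65
position: [0.5344, -0.148, 0.1356]
tcp_rot: [1.805, 2.569, 0.001]
ft_force: [1.5, -0.5, 4.5]
width: 0.0489
grip_force: 52.5
```

Call:
apply_moves:
  series:
    - [0,0,-0.0008,0,-0.2]
    - [0,0,-0.0008,0,-0.2]

```text
time: 10.85
position: [0.5338, -0.1478, 0.136]
tcp_rot: [1.806, 2.57, 0.0]
ft_force: [2.7, -1.8, 4.6]
width: 0.0493
grip_force: 52.4
```

Call:
apply_moves:
  series:
    - [0,0,-0.0004,0,-0.2]
    - [0,0,-0.0004,0,-0.2]

```text
time: 11.05
position: [0.5336, -0.1478, 0.1362]
tcp_rot: [-1.806, -2.571, 0.0]
ft_force: [2.2, -0.2, 3.4]
width: 0.0494
grip_force: 52.4
```

Call:
apply_moves:
  series:
    - [0,0,-0.0008,0,-0.2]
    - [0,0,-0.0008,0,-0.2]

```text
time: 11.25
position: [0.5335, -0.1477, 0.1369]
tcp_rot: [-1.806, -2.57, 0.0]
ft_force: [1.4, -0.6, 3.4]
width: 0.0491
grip_force: 52.4
```

Call:
apply_moves:
  series:
    - [0,0,-0.0006,0,-0.2]
    - [0,0,-0.0006,0,-0.2]

```text
time: 11.45
position: [0.5335, -0.1477, 0.1375]
tcp_rot: [-1.806, -2.57, 0.0]
ft_force: [2.1, -1.0, 3.1]
width: 0.049
grip_force: 52.3
```

Run:
```python
from h import *
s=r.read_state();print(s['wrist_torque'],s['ft_force'],s['position'])
a=r.grab_frame("wrist");s=r.read_state();print(s['wrist_torque'],s['ft_force'],s['position'])
```

```text
[-0.07695506 -0.29793526 -0.01070911] [ 2.09727995 -1.03849279  3.05044009] [ 0.53348489 -0.14771849  0.13752837]
[-0.0821375  -0.24706108  0.02586043] [ 1.55927107 -0.94738876  2.95573141] [ 0.53348906 -0.14772426  0.1374941 ]
```

Call:
apply_moves:
  series:
    - [0,0.0004,-0.0006,0,-0.2]
    - [0,0.0004,-0.0006,0,-0.2]

```text
time: 11.7
position: [0.5336, -0.1477, 0.138]
tcp_rot: [-1.805, -2.57, 0.001]
ft_force: [-0.4, -0.4, 2.9]
width: 0.0491
grip_force: 52.3
```

Call:
apply_moves:
  series:
    - [0,0,-0.0006,0,-0.2]
    - [0,0,-0.0006,0,-0.2]

```text
time: 11.9
position: [0.5337, -0.1476, 0.1386]
tcp_rot: [-1.805, -2.57, 0.001]
ft_force: [-1.1, -0.8, 3.1]
width: 0.0493
grip_force: 52.2
```

Call:
apply_moves:
  series:
    - [0,0,-0.0006,0,-0.2]
    - [0,0,-0.0006,0,-0.2]

```text
time: 12.1
position: [0.5338, -0.1474, 0.139]
tcp_rot: [-1.805, -2.57, -0.0]
ft_force: [0.6, -0.6, -1.1]
width: 0.0495
grip_force: 52.0
```

Call:
apply_moves:
  series:
    - [0,0,-0.0006,0,-0.2]
    - [0,0,-0.0006,0,-0.2]

```text
time: 12.3
position: [0.5339, -0.1474, 0.1398]
tcp_rot: [-1.805, -2.57, -0.0]
ft_force: [0.3, 0.4, -0.6]
width: 0.0497
grip_force: 52.0
```

Run:
```python
from h import *
s=r.read_state();print(s['wrist_torque'],s['ft_force'],s['position'])
f=r.grab_frame("scene");save("pics/f.png",f["color"][120:260,280:460],4)
```

```text
[ 0.05610528  0.00908173 -0.030667  ] [ 0.3457479   0.371611   -0.55487655] [ 0.5339061  -0.14743543  0.13977604]
```

View pics/f.png

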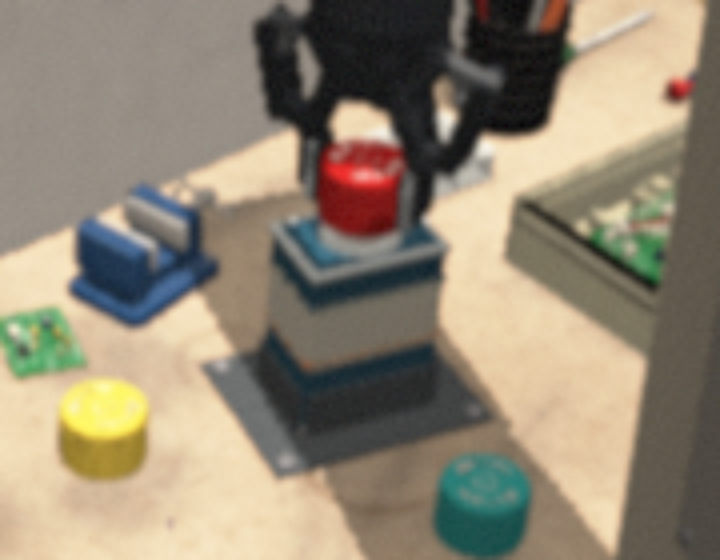

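The picture shows the cap in the fingers (crop (362,190)) over the white neck. The force is just the cap's weight (-1 N), so it is free. I lift slowly, watching the force.

Call:
apply_moves:
  series:
    - [0,0,-0.001,0,-0.2]
    - [0,0,-0.002,0,-0.2]
    - [0,0,-0.002,0,-0.2]

```text
time: 12.65
position: [0.5342, -0.1477, 0.1423]
tcp_rot: [1.806, 2.57, 0.0]
ft_force: [-0.3, 0.6, -0.5]
width: 0.0489
grip_force: 52.0
```

Call:
apply_moves:
  series:
    - [0,0,-0.002,0,-0.2]
    - [0,0,-0.004,0,-0.2]
    - [0,0,-0.004,0,-0.2]

```text
time: 12.95
position: [0.5343, -0.1478, 0.1466]
tcp_rot: [1.806, 2.57, 0.0]
ft_force: [-0.1, 0.4, -1.0]
width: 0.0491
grip_force: 52.0
```

Call:
apply_moves:
  series:
    - [0,0,-0.004,0,-0.2]
    - [0,0,-0.008,0,-0.2]
    - [0,0,-0.012,0,-0.2]
    - [0,0,-0.016,0,-0.2]
    - [0,0,-0.016,0,-0.2]

```text
time: 13.45
position: [0.5346, -0.1478, 0.1631]
tcp_rot: [1.805, 2.569, 0.001]
ft_force: [-0.2, 0.7, -0.1]
width: 0.0489
grip_force: 52.0
```

Call:
apply_moves:
  series:
    - [0,0,-0.03,0,-0.2]
    - [0,0,-0.06,0,-0.2]
    - [0.02,0.003,-0.077,0,-0.2]
    - [0.055,0.008,-0.077,0,-0.2]
    - [0.09,0.013,-0.077,0,-0.2]
    - [0.13,0.019,-0.077,0,-0.2]
    - [0.17,0.025,-0.077,0,-0.2]
    - [0.21,0.031,-0.077,0,-0.2]

```text
time: 14.25
position: [0.4915, 0.0618, 0.2391]
tcp_rot: [1.806, 2.57, 0.0]
ft_force: [2.6, -0.1, -1.1]
width: 0.0493
grip_force: 52.1
```

Call:
apply_moves:
  series:
    - [0.04,0.006,0,0,-0.2]
    - [0.075,0.011,0,0,-0.2]
    - [0.1,0.014,0,0,-0.2]
    - [0.108,0.016,0,0,-0.2]
    - [0.108,0.016,0,0,-0.2]
    - [0.108,0.016,0,0,-0.2]

```text
time: 14.85
position: [0.4707, 0.1667, 0.239]
tcp_rot: [1.806, 2.57, -0.001]
ft_force: [-0.2, 0.2, -0.8]
width: 0.0492
grip_force: 52.1
```

Run:
```python
from h import *
f=r.grab_frame("wrist");s=r.read_state();print(s["position"],s["ft_force"],s["width"],tool([.471,.167,s["position"][2]],s)[0])
for a in r.tip_of("wrist","tray_floor"):
    v,u=a["location"];print(a["conf"],u,v,wf(f,u,v,.002))
for a in r.recognise("wrist","tray_floor"):print(a)
save("pics/g.png",f["color"])
```

```text
[0.47072206 0.16639913 0.23897639] [-0.47418249 -0.24720372 -1.59414609] 0.04936613714781653 [ 4.71421732e-04  4.64823125e-04 -3.31683375e-07]
0.67 324.3 169.5 [0.47844635 0.16842825 0.002     ]
{'box': [257.9, 113.1, 126.1, 112.0], 'conf': 0.83}
```

View pics/g.png

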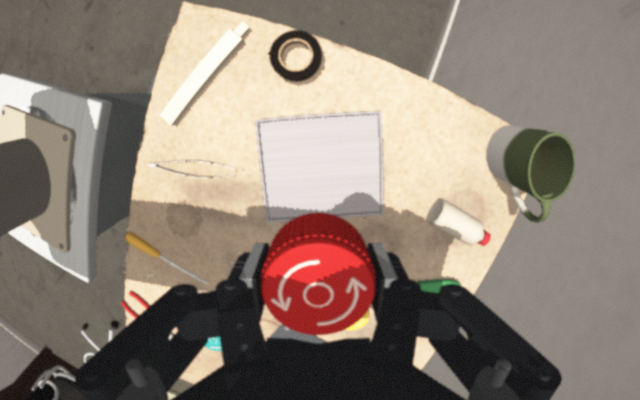

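The wrist view shows the cap held upright, ring at (318,294), with the tray ahead of it in the image from (258,113) to (384,225). Its computed centre matches the TCP. Now I lower it.

Call:
apply_moves:
  series:
    - [0,0,0.04,0,-0.2]
    - [0,0,0.08,0,-0.2]
    - [0,0,0.12,0,-0.2]
    - [0,0,0.16,0,-0.2]
    - [0,0,0.19,0,-0.2]
    - [0,0,0.21,0,-0.2]
    - [0,0,0.217,0,-0.2]
    - [0,0,0.217,0,-0.2]

```text
time: 15.8
position: [0.4698, 0.1666, 0.0213]
tcp_rot: [-1.806, -2.569, 0.003]
ft_force: [0.4, 0.0, -0.8]
width: 0.0491
grip_force: 52.1
```

Call:
apply_moves:
  series:
    - [0,0,0.002,0,-0.2]
    - [0,0,0.004,0,-0.2]
    - [0,0,0.006,0,-0.2]
    - [0,0,0.007,0,-0.2]

```text
time: 16.2
position: [0.4709, 0.1676, 0.0156]
tcp_rot: [1.805, 2.57, 0.001]
ft_force: [0.0, 0.6, -1.2]
width: 0.049
grip_force: 52.1
```

Call:
apply_moves:
  series:
    - [0,0,0.001,0,-0.2]
    - [0,0,0.001,0,-0.2]

```text
time: 16.4
position: [0.4704, 0.1675, 0.014]
tcp_rot: [-1.806, -2.571, 0.0]
ft_force: [0.3, -0.2, -1.5]
width: 0.0491
grip_force: 52.1
```

Call:
apply_moves:
  series:
    - [0,0,0.001,0,-0.2]
    - [0,0,0.001,0,-0.2]

```text
time: 16.6
position: [0.4703, 0.1674, 0.0129]
tcp_rot: [-1.806, -2.571, 0.0]
ft_force: [-0.4, 0.3, -1.7]
width: 0.0492
grip_force: 52.1
```

Call:
apply_moves:
  series:
    - [0,0,0.0008,0,-0.2]
    - [0,0,0.0008,0,-0.2]

```text
time: 16.8
position: [0.4705, 0.1675, 0.0124]
tcp_rot: [1.806, 2.571, 0.0]
ft_force: [-1.4, -0.3, 2.4]
width: 0.049
grip_force: 52.2
```

Contact is at the expected height (2.4 N). I press a hair more, then release gently and rise.

Call:
apply_moves:
  series:
    - [0,0,0.0003,0,-0.2]
    - [0,0,0.0003,0,0.25]
    - [0,0,0.0003,0,0.35]
    - [0,0,0.0003,0,0.5]
    - [0,0,0.0003,0,0.5]
    - [0,0,0.0003,0,0.5]
  squeeze: 20

```text
time: 17.4
position: [0.4704, 0.1674, 0.0119]
tcp_rot: [-1.806, -2.571, 0.0]
ft_force: [-0.1, 0.0, -0.2]
width: 0.0638
grip_force: 0.0
```

Call:
apply_moves:
  series:
    - [0,0,-0.005,0,0.5]
    - [0,0,-0.015,0,0.5]
    - [0,0,-0.03,0,0.5]
    - [0,0,-0.06,0,0.5]
    - [0,0,-0.1,0,0.5]
    - [0,0,-0.14,0,0.5]
    - [0,0,-0.18,0,0.5]
    - [0,0,-0.18,0,0.5]

```text
time: 18.2
position: [0.4742, 0.1684, 0.2002]
tcp_rot: [1.801, 2.564, 0.015]
ft_force: [0.9, 0.5, 1.4]
width: 0.0637
grip_force: 0.0
```

Run:
```python
from h import *
f=r.grab_frame("wrist");s=r.read_state();print(s["position"],s["ft_force"],s["width"])
g=r.grab_frame("scene")
save("pics/h.png",np.vstack([f["color"],g["color"]]),.75)
X=cloud(g);c=g["color"].astype(int);m=(c[...,0]>2*c[...,1])&(c[...,0]>90)&(np.hypot(X[...,0]-.47,X[...,1]-.167)<.06);Q=X[m];print(m.sum(),Q.min(0),Q.max(0))
```

```text
[0.47290128 0.16806262 0.19687779] [-0.12114218 -0.30107826 -1.05417261] 0.06407368727381287
537 [0.44222183 0.14518053 0.00369241] [0.48993853 0.1952006  0.03999793]
```

View pics/h.png

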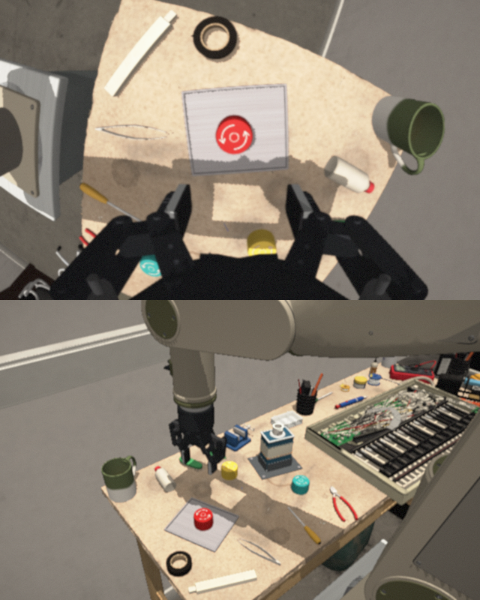

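The red cap stands upright in the middle of the tray (wrist (235,134), scene (203,518)), and the can's white neck is open at (278,430). The bottle, brush and board are undisturbed.

```bash
python3 -c "
from h import *
print(r.hand_in())"
```

```text
the job is handed in; nothing more can be done
None
```

The can is open and the job is handed in at about 18 s: the red cap stands upright and flat in the drip tray, and the board, brush and flux bottle look undisturbed; push was mostly 9–13 N, with a brief peak of about 17 N at the wrist.

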